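# Shut the specimen shuttle and unhitch its tongue

### The arm

A 6-joint arm with a two-finger parallel gripper is mounted at the origin on the work surface; the furniture and walls round the work are solid. World frame = base frame: x ahead of the robot, y to its left, z up, the work surface at z = 0. Lengths are in m, angles in rad, forces in N, time in s.
With the tool pointing down it reaches from about 0.425 to 0.95 m from the base axis. Payload 14.7 kg.
Tool frame: the origin (TCP) lies on the mounting face of the last link; the fingertips stand 173 mm ahead of it and the grasp point (between the pads) lies 155 mm ahead of it; z points along the fingers, y is the line along which they close (so a half turn about z gives the same grasp; the last joint's range is limited). The gripper opens to 85 mm and grips with 20 to 120 N. Pads are 22 mm wide; open, the fingers measure 114 mm over their backs; the gripper's body (76 mm by 85 mm) begins 54 mm behind the grasp point. The pads swing forward as they close: fully open they stand 13 mm farther back than shut.
Start: joints at [-1.386, 0.48, 1.596, -0, 1.065, -0.047], TCP at [0.149, -0.633, 0.405] pointing down, gripper open.
Joint ranges: [-2.75, 2.75], [-0.82, 2.05], [0.23, 2.67], [-1.56, 4.7], [0.09, 2.69], [-2.92, 2.92]. Speed limits (rad/s): [1.89, 1.89, 2.39, 3.01, 3.01, 3.01].

### API

Orientations are given as [roll, pitch, yaw] about the fixed x, y, z axes, in that order (R = Rz(yaw) Ry(pitch) Rx(roll)).
In Python, from bench import r gives the robot as it stands.
- The arm moves only by the tool send_rows, never from a script. Its argument "motion" is a list of rows, each a list of 7 numbers: the closure, from 0 (fully open) to 1 (shut), then the shift along the tool's x, y, z as a fraction of full scale, then the turn, a rotation vector about the tool's x, y, z as a fraction of full scale. A call has 1 to 10 rows; each row shifts and turns the commanded pose from where the row before left it, along the tool's axes as they then stand; what a row does not reach is not made up. Full scale, the value 1, is 25 mm for a shift and 0.12 rad for a turn. A row lasts 1/12 s, in which the tool goes at most 41.7 mm and 7.16 degrees, less where a joint would pass 70% of its speed; a pose out of reach is approached as far as the arm can. A call with a number of a shift or a turn outside -1 to 1 is refused whole. A call with a gripper value outside its range is refused whole. The fingers move at their own pace and stop on an object; "force" is the grip in N (left out, the last holds). Time passes only in rows, so rows that do not move let the fingers close. It gives the time, the measured TCP pose, the force, the opening and the grip force at its end, in the units of the state.
- r.read_state(): the state, without advancing time (a new reading comes with each control period).
- r.capture(name): name is "side" or "top"; returns the picture (384x512x3 uint8, red, green, blue); there is no depth.
- r.camera_params(name): a dict with "fx", "fy", "cx", "cy" (pixels), "world_to_cam" (4x4, takes a point from world to camera coordinates). Camera axes: x right, y up, looking along -z (the intrinsics and any distortion apply to the point x, -y, -z); pixel columns grow to the right and rows downward; lengths in m; the calibration is good to about 2 mm. A picture is of the moment at which its call begins. camera_params takes no time and is no camera call.
- r.sign_off(): hands the job in; it is judged then, once.
The state is a dict: "clock": time; "qpos": joint angles; "qvel": joint speeds; "joint_efforts": joint torques, N m; "eef_pos": TCP position; "tcp_rot": TCP orientation; "ft_force": force on the tool from outside, world axes, zero at the start; "ft_torque": the same for the moment, N m; "gripper_width": finger opening in m; "gripper_force": force on a finger pad.
Only numpy, scipy, OpenCV 4.12 (cv2) and the standard library are available. Lean on these libraries where they do the work, as an engineer would, in place of code of your own. Each camera call takes 0.05 s, during which the arm holds its last target. There are 200 camera calls.

### The job

Make the docked specimen shuttle ready to leave: first push its small hinged door fully shut, until it snaps home on its catch. Then pull the spring latch of the hitch coupler sideways, away from the robot, until it clears the ball, lift the tongue so that the coupler is at least 4 cm above the ball, and finish while still gripping it and holding it raised; the door stays shut and the other things on the table stay where they are.

Things in the scene. Friction and masses are not known exactly. Their poses are not given: they have to be found in the camera images.
- shuttle: The whole assembly, fixed to the table. Origin on the table top; z up, x roughly away from the robot, y from the cabinet to the ball. At its -y end a white box cabinet on castors (x -55..55, y -190..-62, top z 168 mm in this frame), with the door on its -y face; at its +y end a steel ball on a post (x 0, y 110, z 78 mm). The tongue runs along +y from cabinet to ball.
- door (a joint): Angle of the cabinet's door, rad: 0 = fully shut on its stop, grows as it swings toward the shuttle's -y (up to 1.3); shut, the door runs from its hinge on the robot's side along the shuttle's +x. It stays where left. A sprung ball catch resists from about 0.15 to 0.07 rad (some 6 N at door_push), then snaps the door home to 0 and keeps it there.
- door_push (a point): Place to push: on the outer face of the door (105 mm wide, 50 to 166 mm above the table), 24 mm below the door's top; the hinge axis is upright, 85 mm from here along -x and 10 mm behind this face, at shuttle x -52, y -190 mm. Axes turn with the door: x from hinge to free edge, -y out of the outer face, z up. A bar handle stands 24 mm out near the free edge, below z 110 mm.
- tongue: The hitch tongue, a flat bar with the coupler on its free end. Origin on its hinge axis, which is level along the shuttle's x, at the cabinet, 78 mm above the table, 155 mm from the coupler's centre. Axes equal the shuttle's when it lies level and turn with it: lifting (up to 0.6 rad) swings the coupler up in an arc, tilting its y axis up. It falls back if let go; 2 to 4 N lift it at the coupler.
- coupler (a point): Centre of the coupler socket on the tongue's free end (a dark housing open below, 40 x 54 mm in plan, its top 21 mm above this point); coincides with the ball's centre when hitched. Axes as the tongue's.
- ball (a point): Centre of the 27 mm steel ball on its mount, 78 mm above the table, fixed.
- latch (a joint): Travel of the spring latch on the coupler, m: 0 = locked (its fork lies under the ball), grows to 0.018 (end stop) as it is pulled along the shuttle's +x, away from the robot. It clears the ball from 0.012. The spring pulls it back with 4 N at 0 and 8.5 N at full travel. While it is locked, the tongue cannot be lifted.
- latch_grip (a point): Grasp point on the latch's upright dark paddle, on the coupler's +x side (far from the robot): 8 mm thick in the shuttle's x, 18 mm wide in y, its flat faces looking along x. The point is at mid-thickness, 19 mm below the paddle's top and 30 mm above the coupler's top. Moves with latch and tongue; axes as the tongue's.
- petri_dish: Bystander: round dish 91 mm wide, 15 mm high; leave alone. Origin at its underside.
- dropper: Bystander: dropper bottle 33 mm wide, 102 mm high; leave alone. Origin at its underside.
- vial: Bystander: small capped vial 23 mm wide, 43 mm high; leave alone. Origin at its underside.

How it is judged:
On the way, in this order (a step that is already met when the one before it is completed fails the run):
1. the door is shut and seated on its catch (value of joint door below 0.03 rad), for 0.2 s.
2. the latch is pulled clear while the tongue is still down on the ball (value of joint latch above 0.01 m and z of coupler in the frame of ball below 0.009 m and value of joint door below 0.03 rad), for 0.1 s.
At the end, for the whole second after the job is handed in: The door is still shut (under 0.03 rad); the coupler's centre is more than 36 mm above the ball's centre and still (tongue turning slower than 0.1 rad/s); the fingers hold the tongue or its latch (contact force over 1 N), and none of the loose things props it up (value of joint door below 0.03 rad and z of coupler in the frame of ball above 0.036 m and contact force between the fingers and tongue above 1 N and angular speed of tongue below 0.1 rad/s and not (contact force between tongue and petri_dish above 0.1 N) and not (contact force between tongue and dropper above 0.1 N) and not (contact force between tongue and vial above 0.1 N)); the arm keeps its last pose, push and grip.
It fails at once if a bystander is shifted by more than 25 mm (distance of any of petri_dish, dropper, vial from where it was at the start of the episode above 0.025 m).
It also fails if it takes over 48 s, if anything falls off the work surface, if the arm or the gripper's body presses on something with over 40 N, if the wrist force passes 120 N, or if a joint passes its speed limit or range.

## Working session

There is one attempt and no reset: what is moved stays moved. The work goes in short steps, Python scripts to look and compute and a tool call to move; the robot and the scene stay as the last step left them, time stands still between calls to the robot, and variables do not carry over. Pictures are saved under pics/ and viewed, at most 10 in all, crops included, and the job is handed in when it is done.

Besides the shell and the picture viewer there is one more tool, called after "Call:" as name([rows], argument=value, ...), one row to a line, values as JSON. send_rows: Moves the arm, as the interface text tells. Its arguments: {"type":"object","properties":{"motion":{"type":"array"},"force":{"type":"number"}},"required":["motion"]}

```bash
mkdir -p pics; python3 - <<'E'
from bench import r
import cv2,numpy as np
for n in("side","top"):
    cv2.imwrite(f"pics/{n}0.png",cv2.resize(r.capture(n)[:,:,::-1],(768,576),interpolation=cv2.INTER_CUBIC))
    p=r.camera_params(n);print(n,p["fx"],p["fy"],p["cx"],p["cy"],[k for k in p]);print(np.round(p["world_to_cam"],3))
s=r.read_state();print(s)
E
```

```text
side 466.57403627812846 466.57403627812846 257.72728276935175 200.80878932971765 ['fx', 'fy', 'cx', 'cy', 'world_to_cam']
[[-0.991 -0.131  0.009  0.406]
 [ 0.12  -0.873  0.473 -0.146]
 [-0.055  0.47   0.881 -1.317]
 [ 0.     0.     0.     1.   ]]
top 357.4598173830071 357.4598173830071 255.28521414046926 193.1691804905985 ['fx', 'fy', 'cx', 'cy', 'world_to_cam']
[[ 0.008 -1.    -0.01  -0.046]
 [ 0.995  0.007  0.096 -0.441]
 [-0.096 -0.011  0.995 -1.296]
 [ 0.     0.     0.     1.   ]]
{'clock': 0.1, 'qpos': array([-1.38558975e+00,  4.80759452e-01,  1.59685668e+00, -2.17877591e-05,
        1.06508979e+00, -4.65925656e-02]), 'qvel': array([ 0.00146806, -0.00126591, -0.00111192, -0.00158065, -0.00090333,
       -0.00065341]), 'joint_efforts': array([ 7.83386313e-04, -9.52254367e+01, -4.31040466e+01,  3.53199948e-05,
        5.10274069e-03, -2.21350192e-07]), 'eef_pos': array([ 0.14930826, -0.63241312,  0.40412566]), 'tcp_rot': array([-3.14047971e+00, -3.28229293e-05,  2.31809685e-01]), 'ft_force': array([ 1.39910035,  0.58927731, -0.68946776]), 'ft_torque': array([0.01428149, 0.01218248, 0.03894102]), 'gripper_force': 0.0, 'gripper_width': 0.08522849597580268}
```

View pics/side0.png

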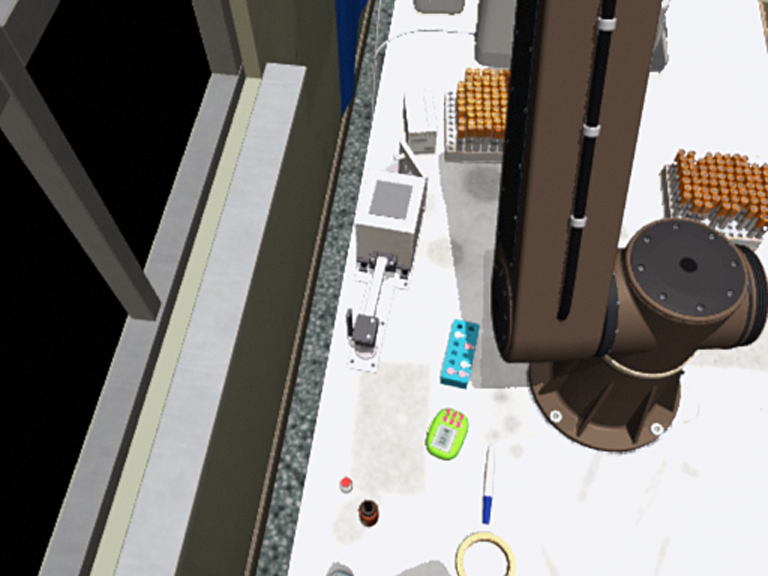

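View pics/top0.png

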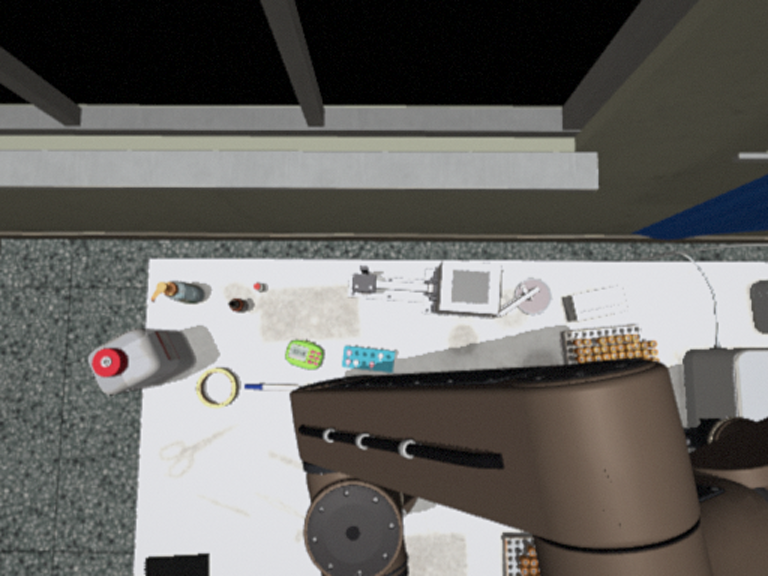

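The side view shows the cabinet's roof around (395,195), the coupler and paddle at about (360,327), and the door open at the cabinet's far end. The top view shows the roof at about (470,287), the coupler at (363,285), and the door running from (500,315) to (540,287) above the petri dish. Next I'll crop closer.

```bash
python3 - <<'E'
from bench import r
import cv2,numpy as np
a=r.capture("side")[85:255,210:320,::-1]; b=r.capture("top")[160:225,220:380,::-1]
a=cv2.resize(a,None,fx=3.5,fy=3.5,interpolation=cv2.INTER_CUBIC) # 385x595
b=cv2.resize(b,None,fx=5,fy=5,interpolation=cv2.INTER_CUBIC) # 800x325
cv2.imwrite("pics/a1.png",a);cv2.imwrite("pics/b1.png",b)
E
```

```text
(no output)
```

View pics/a1.png

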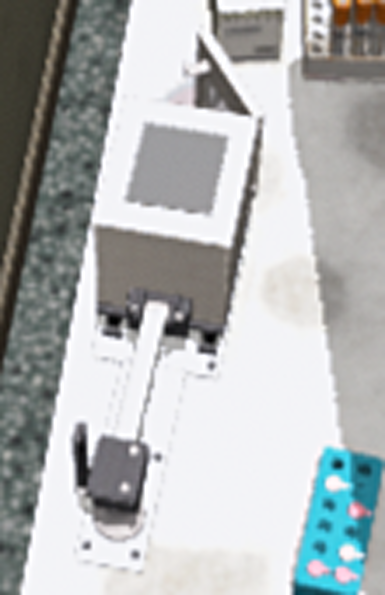

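View pics/b1.png

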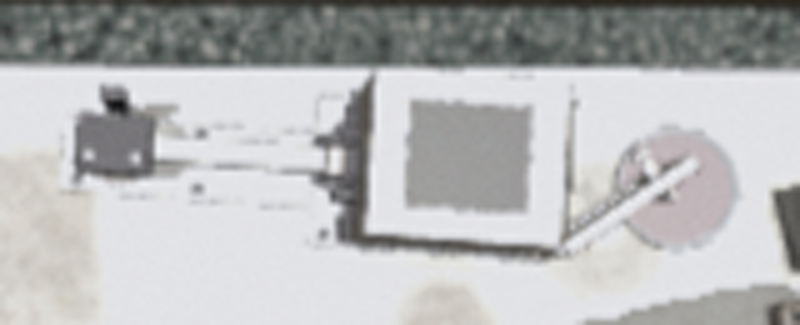

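The side crop shows roof corners at (236,245), (95,226) and (262,117), the coupler top at (118,468) and the paddle top at (80,425). The top crop shows roof corners at (376,72), (366,238) and (563,248), the coupler top at (116,143), the paddle at (115,92) and the door tip at (697,160).

```bash
cat > h.py <<'E'
from bench import r
import numpy as np
from scipy.optimize import least_squares
from scipy.spatial.transform import Rotation as Ro
P={n:r.camera_params(n) for n in("side","top")}
def proj(n,X):
    p=P[n];c=np.asarray(p["world_to_cam"])@np.r_[X,1]
    return np.array([p["cx"]+p["fx"]*c[0]/-c[2],p["cy"]-p["fy"]*c[1]/-c[2]])
def S(n,u,v): return (210+u/3.5,85+v/3.5) if n=="side" else (220+u/5,160+v/5)
def w(q,X): # shuttle->world
    c,s=np.cos(q[2]),np.sin(q[2]);return np.array([q[0]+c*X[0]-s*X[1],q[1]+s*X[0]+c*X[1],X[2]])
def tri(d):
    return least_squares(lambda X:np.concatenate([proj(n,X)-d[n] for n in d]),[.6,-.2,.1]).x
E
python3 - <<'E'
from h import *
O=[("side",(-.055,-.062,.168),236,245),("side",(.055,-.062,.168),95,226),("side",(-.055,-.19,.168),262,117),("side",(0,.11,.099),118,468),
("top",(.055,-.062,.168),376,72),("top",(-.055,-.062,.168),366,238),("top",(-.055,-.19,.168),563,248),("top",(0,.11,.099),116,143)]
f=lambda q:np.concatenate([proj(n,w(q,X))-S(n,u,v) for n,X,u,v in O])
s=least_squares(f,[.65,-.2,0],loss="soft_l1");q=s.x;print(q,np.round(f(q),1))
np.save("q.npy",q)
pt=tri({"side":S("side",80,425),"top":S("top",115,92)});print("paddle top",pt)
c,s_=np.cos(q[2]),np.sin(q[2]);R=np.array([[c,s_],[-s_,c]])
print("in shuttle",R@(pt[:2]-q[:2]))
# door angle from tip in top (z .166) with radius .105
g=lambda t:proj("top",w(q,(-.052+.105*np.cos(t[0]),-.19-.105*np.sin(t[0]),.166)))-S("top",697,160)
t=least_squares(g,[.6]);print("door",t.x,t.fun)
for n in("ball","petri"):pass
print("ball",w(q,(0,.11,.078)),"hinge",w(q,(-.052,-.19,.142)))
E
```

```text
[ 0.44060358 -0.10835281 -0.06676093] [-0.7 -0.2  0.  -1.5 -0.1 -0.3  0.3 -0.7 -0.3 -0.3 -0.5 -0.1 -0.5  0.9
 -0.8  0.6]
paddle top [ 0.47742756 -0.00278332  0.15114068]
in shuttle [0.02969926 0.10779089]
door [0.93146125] [-0.53842094  0.35874934]
ball [0.44794183 0.00140214 0.078     ] hinge [ 0.37604427 -0.29446056  0.142     ]
```

Call:
send_rows([
  [1,0,0,0,0,0,-1],
  [1,0,0,0,0,0,-1],
  [1,0,0,0,0,0,-1],
  [1,0,0,0,0,0,-1],
  [1,0,0,0,0,0,-1],
  [1,0,0,0,0,0,-1],
  [1,0,0,0,0,0,-1],
  [1,0,0,0,0,0,-1],
  [1,0,0,0,0,0,-1],
  [1,0,0,0,0,0,-0.6],
], force=40)

```text
clock: 1.03
eef_pos: [0.1493, -0.6326, 0.4045]
tcp_rot: [-3.141, -0.0, 1.391]
ft_force: [0.4, 1.0, 1.2]
gripper_width: -0.0001
gripper_force: 0.0
```

```bash
cat >> h.py <<'E'
q=np.load("q.npy")
def go(X,tip=.173,yaw=q[2]+np.pi/2):
    "units (25mm / 0.12rad) in tool axes to bring tip point to shuttle-frame X"
    s=r.read_state();R=Ro.from_euler("xyz",s["tcp_rot"])
    p=s["eef_pos"]+R.apply([0,0,tip]);d=R.inv().apply(w(q,X)-p)/.025
    rt=(R.inv()*Ro.from_euler("xyz",[np.pi,0,yaw])).as_rotvec()/.12
    c,sn=np.cos(q[2]),np.sin(q[2]);l=np.array([[c,sn],[-sn,c]])@(p[:2]-q[:2])
    print(round(s["clock"],2),"tip in shuttle mm",np.round(np.r_[l,p[2]]*1000,1),"F",np.round(s["ft_force"],1),"w",round(s["gripper_width"],4),"gf",round(s["gripper_force"],1));print("  need",np.round(d,2),"turn",np.round(rt,2))
E
python3 -c "
from h import *
go((-.055,-.30,.125));go((-.055,-.30,.22))"
```

```text
1.03 tip in shuttle mm [-255.7 -542.4  231.5] F [0.4 1.  1.2] w -0.0001 gf 0.0
  need [10.54  6.88  4.26] turn [-0.   -0.   -0.94]
1.03 tip in shuttle mm [-255.7 -542.4  231.5] F [0.4 1.  1.2] w -0.0001 gf 0.0
  need [10.54  6.88  0.46] turn [-0.   -0.   -0.94]
```

Call:
send_rows([
  [1,0,0,0,0,0,-0.94],
  [1,1,0.9,0,0,0,0],
  [1,1,0.9,0,0,0,0],
  [1,1,0.9,0,0,0,0],
  [1,1,0.9,0,0,0,0],
  [1,1,0.9,0,0,0,0],
  [1,1,0.9,0,0,0,0],
  [1,1,0.9,0,0,0,0],
  [1,0.5,0.5,0,0,0,0],
  [1,0,0,0,0,0,0],
])

```text
clock: 1.87
eef_pos: [0.335, -0.4558, 0.4047]
tcp_rot: [3.141, -0.001, 1.499]
ft_force: [0.3, -0.7, 0.1]
gripper_width: 0.0003
gripper_force: 0.0
```

```bash
python3 - <<'E'
from h import *
go((-.055,-.30,.125))
import cv2
a=cv2.resize(r.capture("side")[60:260,180:380,::-1],(600,600),interpolation=cv2.INTER_CUBIC)
cv2.imwrite("pics/a2.png",a)
E
```

```text
1.87 tip in shuttle mm [ -82.1 -353.6  231.7] F [ 0.3 -0.7  0.1] w 0.0003 gf 0.0
  need [2.14 1.07 4.27] turn [ 0.   -0.01 -0.04]
```

View pics/a2.png

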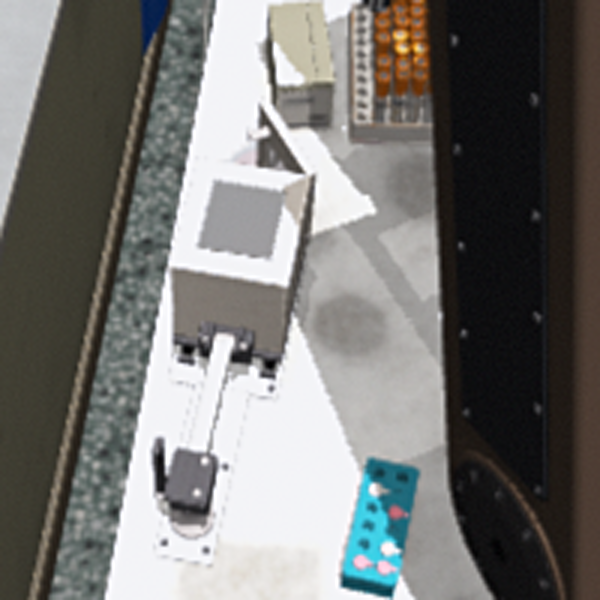

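Call:
send_rows([
  [1,0.85,0.5,0,0,0,0],
  [1,0.85,0.5,0,0,0,0],
  [1,0.8,0.5,0,0,0,0],
  [1,0,0,0,0,0,0],
  [1,0,0,0.9,0,0,0],
  [1,0,0,0.9,0,0,0],
  [1,0,0,0.9,0,0,0],
  [1,0,0,0.9,0,0,0],
  [1,0,0,0.6,0,0,0],
  [1,0,0,0,0,0,0],
])

```text
clock: 2.75
eef_pos: [0.3735, -0.3987, 0.2969]
tcp_rot: [-3.138, -0.003, 1.496]
ft_force: [-1.6, 1.1, -0.2]
gripper_width: -0.0002
gripper_force: 0.0
```

```bash
python3 -c "
from h import *
go((.033,-.211,.125))"
```

```text
2.75 tip in shuttle mm [ -48.1 -293.6  123.9] F [-1.6  1.1 -0.2] w -0.0002 gf 0.0
  need [ 3.33  3.22 -0.05] turn [-0.03 -0.03 -0.07]
```

Call:
send_rows([
  [1,0.4,0.48,0,0,0,0],
  [1,0.35,0.48,0,0,0,0],
  [1,0.28,0.38,0,0,0,0],
  [1,0.28,0.38,0,0,0,0],
  [1,0.28,0.38,0,0,0,0],
  [1,0.28,0.38,0,0,0,0],
  [1,0.24,0.23,0,0,0,0],
  [1,0.24,0.23,0,0,0,0],
  [1,0.24,0.23,0,0,0,0],
  [1,0.24,0.23,0,0,0,0],
])

```text
clock: 3.58
eef_pos: [0.4656, -0.334, 0.3002]
tcp_rot: [3.141, 0.0, 1.497]
ft_force: [-2.5, -4.5, 5.5]
gripper_width: 0.0001
gripper_force: 2.1
```

```bash
python3 -c "
from h import *
go((.033,-.209,.125))"
```

```text
3.58 tip in shuttle mm [  40.1 -223.5  127.2] F [-2.5 -4.5  5.5] w 0.0001 gf 2.1
  need [ 0.58 -0.29  0.09] turn [ 0.    0.   -0.06]
```

Call:
send_rows([
  [1,0.15,-0.05,0,0,0,0],
  [1,0.15,-0.05,0,0,0,0],
  [1,0.15,-0.05,0,0,0,0],
  [1,0.15,0,0,0,0,0],
  [1,0.1,0,0,0,0,0],
  [1,0,0,0,0,0,0],
])

```text
clock: 4.08
eef_pos: [0.4629, -0.3192, 0.3005]
tcp_rot: [3.139, 0.006, 1.498]
ft_force: [-8.1, -33.8, -3.2]
gripper_width: -0.0001
gripper_force: 17.1
```

```bash
python3 -c "
from h import *
go((.033,-.209,.125))"
```

```text
4.08 tip in shuttle mm [  36.8 -210.   127.5] F [ -8.1 -33.8  -3.2] w -0.0001 gf 17.1
  need [ 0.04 -0.15  0.1 ] turn [ 0.02  0.05 -0.05]
```

Call:
send_rows([
  [1,-0.5,0,0,0,0,0],
  [1,-0.8,0,0,0,0,0],
  [1,0,0,-0.9,0,0,0],
  [1,0,0,-0.9,0,0,0],
  [1,0,0,-0.9,0,0,0],
  [1,0,0,-0.9,0,0,0],
  [1,0,0,-0.9,0,0,0],
  [1,0,0,0,0,0,0],
])

```text
clock: 4.75
eef_pos: [0.4609, -0.3495, 0.4164]
tcp_rot: [3.137, 0.003, 1.497]
ft_force: [0.6, -1.6, 0.4]
gripper_width: 0.0004
gripper_force: 0.0
```

```bash
python3 - <<'E'
from h import *
go((.030,.108,.24))
import cv2
a=cv2.resize(r.capture("side")[85:255,180:320,::-1],None,fx=3.5,fy=3.5,interpolation=cv2.INTER_CUBIC)
b=cv2.resize(r.capture("top")[160:225,220:380,::-1],None,fx=3.2,fy=3.2,interpolation=cv2.INTER_CUBIC)[:, :300]
b=cv2.copyMakeBorder(b,0,595-b.shape[0],0,0,cv2.BORDER_CONSTANT)
b2=cv2.resize(r.capture("top")[160:225,300:380,::-1],None,fx=3.7,fy=3.7,interpolation=cv2.INTER_CUBIC)
b[300:300+b2.shape[0],:b2.shape[1]]=b2[:, :300]
cv2.imwrite("pics/c.png",np.hstack([a,b]))
E
```

```text
4.75 tip in shuttle mm [  37.1 -239.8  243.4] F [ 0.6 -1.6  0.4] w 0.0004 gf 0.0
  need [13.91 -0.39  0.09] turn [ 0.04  0.03 -0.06]
```

View pics/c.png

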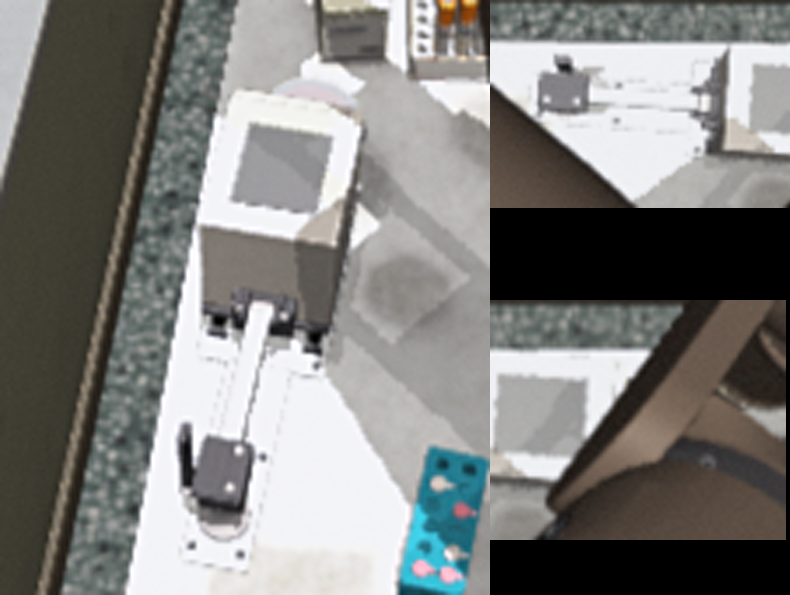

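The roof-level view shows that no door leaf sticks out past the cabinet at (360,120) any more. The paddle is still at (187,455), and the coupler is at (222,470). I'll go above the latch next.

Call:
send_rows([
  [0.5,0.95,-0.03,0,0,0,-0.06],
  [0.5,0.95,-0.03,0,0,0,0],
  [0.5,0.95,-0.03,0,0,0,0],
  [0.5,0.95,-0.03,0,0,0,0],
  [0.5,0.95,-0.03,0,0,0,0],
  [0.5,0.95,-0.03,0,0,0,0],
  [0.5,0.95,-0.03,0,0,0,0],
  [0.5,0.95,-0.03,0,0,0,0],
  [0.5,0.95,-0.03,0,0,0,0],
  [0.5,0.95,-0.03,0,0,0,0],
])

```text
clock: 5.73
eef_pos: [0.468, -0.1103, 0.411]
tcp_rot: [-3.139, -0.001, 1.504]
ft_force: [0.3, -0.1, 0.4]
gripper_width: 0.0427
gripper_force: 0.0
```

Call:
send_rows([
  [0.5,0.9,0,0,0,0,0],
  [0.5,0.9,0,0,0,0,0],
  [0.5,0.9,0,0,0,0,0],
  [0.5,0.9,0,0,0,0,0],
  [0.5,0,0,0,0,0,0],
  [0.5,0,0,0,0,0,0],
])

```text
clock: 6.23
eef_pos: [0.4742, -0.0209, 0.4111]
tcp_rot: [-3.139, -0.0, 1.506]
ft_force: [-0.4, -0.9, 0.5]
gripper_width: 0.0427
gripper_force: 0.0
```

```bash
python3 - <<'E'
from h import *
go((.030,.108,.130),.155)
import cv2
a=cv2.resize(r.capture("side")[140:260,200:320,::-1],(600,600),interpolation=cv2.INTER_CUBIC)
cv2.imwrite("pics/d.png",a)
E
```

```text
6.23 tip in shuttle mm [ 27.4  89.5 256.1] F [-0.4 -0.9  0.5] w 0.0427 gf 0.0
  need [0.74 0.12 5.05] turn [-0.02 -0.    0.02]
```

View pics/d.png

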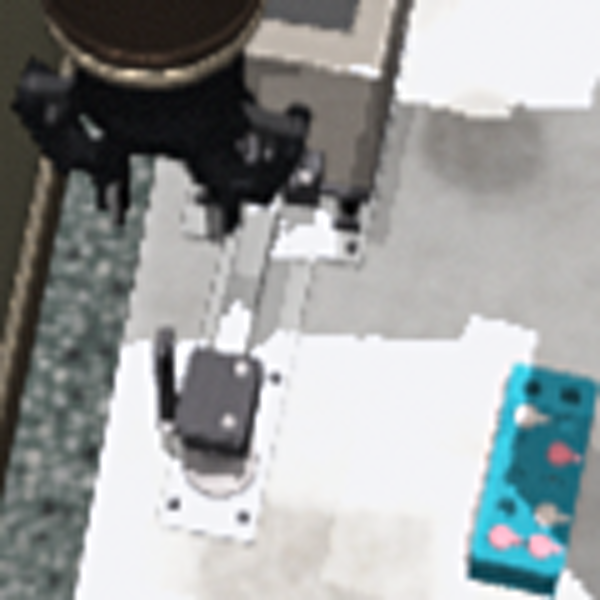

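The gripper is above the latch with its fingers at about (115,205) and (225,220), straddling the line of the paddle, whose top is at (165,335). I'll descend.

Call:
send_rows([
  [0.5,0.74,0.12,0,0,0,0],
  [0.5,0,0,0,0,0,0],
  [0.5,0,0,0.8,0,0,0],
  [0.5,0,0,0.8,0,0,0],
  [0.5,0,0,0.8,0,0,0],
  [0.5,0,0,0.8,0,0,0],
  [0.5,0,0,0.8,0,0,0],
  [0.5,0,0,0.8,0,0,0],
  [0.5,0,0,0.25,0,0,0],
  [0.5,0,0,0,0,0,0],
])

```text
clock: 7.12
eef_pos: [0.4781, -0.0043, 0.2845]
tcp_rot: [-3.138, 0.0, 1.503]
ft_force: [-0.8, -0.2, 0.5]
gripper_width: 0.0428
gripper_force: 0.0
```

```bash
python3 - <<'E'
from h import *
go((.030,.108,.130),.155)
import cv2
a=cv2.resize(r.capture("side")[160:240,210:290,::-1],(600,600),interpolation=cv2.INTER_CUBIC)
cv2.imwrite("pics/e.png",a)
E
```

```text
7.12 tip in shuttle mm [ 30.  106.3 129.5] F [-0.8 -0.2  0.5] w 0.0428 gf 0.0
  need [ 0.07  0.   -0.02] turn [-0.03  0.   -0.01]
```

View pics/e.png

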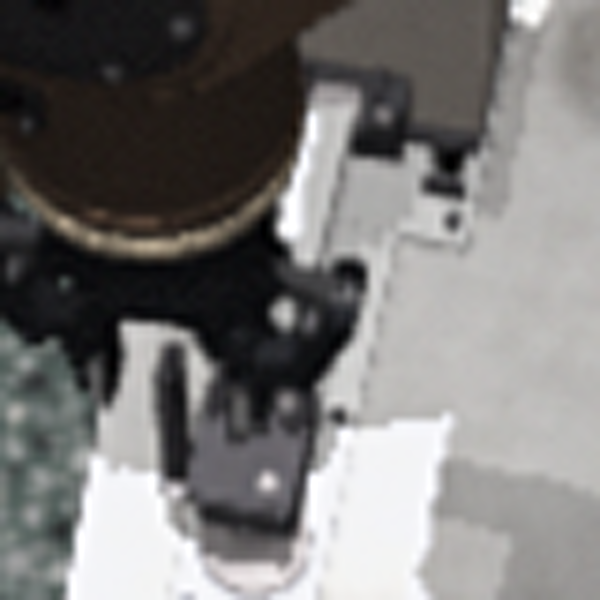

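The paddle at (173,400) stands between the fingers at (105,370) and (240,410), so I'll close on it.

Call:
send_rows([
  [1,0,0,0,0,0,0],
  [1,0,0,0,0,0,0],
  [1,0,0,0,0,0,0],
  [1,0,0,0,0,0,0],
  [1,0,0,0,0,0,0],
  [1,0,0,0,0,0,0],
], force=80)

```text
clock: 7.67
eef_pos: [0.4787, -0.0036, 0.2869]
tcp_rot: [3.141, 0.0, 1.504]
ft_force: [-3.6, -1.8, 10.0]
gripper_width: 0.0067
gripper_force: 78.3
```

```bash
python3 -c "
from h import *
go((.046,.108,.130),.155)"
```

```text
7.67 tip in shuttle mm [ 31.1 107.  131.9] F [-3.6 -1.8 10. ] w 0.0067 gf 78.3
  need [0.04 0.6  0.08] turn [0. 0. 0.]
```

Call:
send_rows([
  [1,0,0.16,0,0,0,0],
  [1,0,0.16,0,0,0,0],
  [1,0,0.16,0,0,0,0],
  [1,0,0.16,0,0,0,0],
  [1,0,0,0,0,0,0],
  [1,0,0,0,0,0,0],
  [1,0,0,0,0,0,0],
])

```text
clock: 8.25
eef_pos: [0.4941, -0.0046, 0.2868]
tcp_rot: [-3.141, 0.0, 1.504]
ft_force: [-7.6, -1.2, 13.2]
gripper_width: 0.0071
gripper_force: 78.7
```

```bash
python3 -c "
from h import *
go((.046,.108,.130),.155)"
```

```text
8.25 tip in shuttle mm [ 46.4 107.1 131.8] F [-7.6 -1.2 13.2] w 0.0071 gf 78.7
  need [ 0.04 -0.01  0.07] turn [-0.01  0.    0.  ]
```

Call:
send_rows([
  [1,-0.335,0,-0.237,0,0.333,0],
  [1,-0.335,0,-0.237,0,0.333,0],
  [1,-0.335,0,-0.237,0,0.333,0],
  [1,-0.335,0,-0.237,0,0.333,0],
  [1,0,0,0,0,0,0],
])

```text
clock: 8.67
eef_pos: [0.4915, -0.0405, 0.3083]
tcp_rot: [-3.14, -0.163, 1.503]
ft_force: [-7.4, 6.0, -0.9]
gripper_width: 0.0068
gripper_force: 78.4
```

```bash
python3 -c "
from h import *
go((.046,.108,.130),.155)"
```

```text
8.67 tip in shuttle mm [ 46.1  96.2 155.4] F [-7.4  6.  -0.9] w 0.0068 gf 78.4
  need [ 0.3  -0.    1.08] turn [-0.01 -1.36 -0.01]
```

Call:
send_rows([
  [1,-0.335,0,-0.237,0,0.333,0],
  [1,-0.335,0,-0.237,0,0.333,0],
  [1,-0.335,0,-0.237,0,0.333,0],
  [1,-0.335,0,-0.237,0,0.333,0],
  [1,-0.335,0,-0.237,0,0.333,0],
  [1,0,0,0,0,0,0],
  [1,0,0,0,0,0,0],
  [1,0,0,0,0,0,0],
  [1,0,0,0,0,0,0],
])

```text
clock: 9.42
eef_pos: [0.4882, -0.087, 0.3264]
tcp_rot: [-3.14, -0.359, 1.504]
ft_force: [-7.7, -4.4, -4.8]
gripper_width: 0.0072
gripper_force: 78.3
```

```bash
python3 - <<'E'
from h import *
go((.046,.108,.130),.155)
import cv2
a=cv2.resize(r.capture("side")[100:240,190:330,::-1],(600,600),interpolation=cv2.INTER_CUBIC)
cv2.imwrite("pics/f.png",a)
E
```

```text
9.42 tip in shuttle mm [ 45.8  79.  181.3] F [-7.7 -4.4 -4.8] w 0.0072 gf 78.3
  need [0.37 0.01 2.33] turn [-0.02 -2.99  0.01]
```

View pics/f.png

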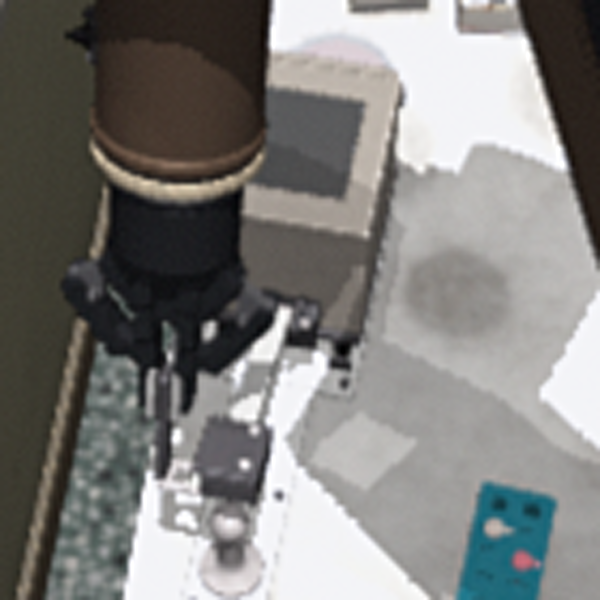

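The coupler at (232,458) is well clear of the exposed ball at (232,525). The paddle is still gripped at (165,400), and no door leaf shows at the far end of the cabinet.

```bash
python3 -c "
from bench import r
print(r.sign_off())"
```

```text
the job is handed in; nothing more can be done
None
```

I pushed the door shut, pulled the latch about 15 mm, and lifted the coupler to about 54 mm above the ball by the measured gripper pose. The gripper still holds the latch paddle, and the job is handed in; sign-off returned no verdict, and the door was checked only by push force and camera.

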